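Clamp the steel flat in the drill jig: swing the strap over, throw the cam lever

TASK

The steel flat is already lying in the drill jig, ready to be clamped for drilling. Push the swung-out clamp strap round over the flat until it meets its stop pin, then push the red cam lever all the way down so that the strap's pad holds the flat fast. Nothing is to be picked up: leave the flat lying in its pins and everything else on the bench where it is.

Things in the scene. Friction and masses are not known exactly. Their poses are not given: they have to be found in the camera images.
- jig: fixed drill jig: green steel base plate 240 x 160 x 15 mm. Origin: centre of its underside, z up, x along the 240 mm side. Clamp post at (0, +30) mm. The steel flat lies along x on the -y half, among low pins (29 mm above the bench); over its -x end (x -95 to -55 mm) stands the aluminium drill-bush bridge, 47 mm above the bench. Thin swing-stop pin at (-18.5, -8) mm, 49 mm above the bench.
- strap_pivot (a point): fixed point on the vertical axis of the clamp post, at jig (0, +30) mm, 53 mm above the bench (the height of the strap's top face with the lever fully open). The strap and the cam lever both turn together about this axis.
- strap_swing (a joint): turn of the clamp strap (rad) about the vertical post. 0: strap over the flat, pointing to the jig's -y, against its stop. Positive: swung out anticlockwise seen from above (at 1.57 the strap points to the jig's +x). Range 0 to 2.1; it starts at 1.2 to 1.9 and must be pushed back to 0. Stiff: needs about 2 N at the nose and stays where it is left.
- strap_nose (a point): point on top of the strap's free end, on its centre line, 70 mm from the post's axis. The strap is a black steel bar, 26 mm wide, 16 mm thick, nose rounded with 13 mm radius (its end is 83 mm from the axis), hub 38 mm in diameter; while the lever is up its underside is about 36 mm and its top about 52 mm above the bench. A small nut, 13 mm across and 4 mm high, stands on the nose.
- clamp_pad: rubber pad, 18 mm diameter, below the strap's nose (70 mm from the axis); origin at the centre of its underside, which is 2 to 3 mm above the flat while the lever is up. Springy: 15 N per mm.
- cam_lever (a joint): turn of the cam lever (rad). 0: fully open, standing 1.2 rad above horizontal; 1.2: fully down, horizontal. It starts at 0 to 0.15. Its elevation above horizontal is 1.2 minus this value. It stays where it is left; pushing takes about 4 to 6 N at the grip. Its cam draws the strap down by 4.5 mm, so that the pad bears on the flat with about 20 N.
- lever_grip (a point): centre of the red grip of the cam lever, 68 mm from the lever's horizontal pin. The pin crosses the post's axis 65 mm above the bench. Seen from above the lever always points opposite to the strap (to the jig's +y when the strap is over the flat) and folds down outwards, away from the strap. The red grip is an 18 mm thick round bar with round ends, from 36 to 92 mm from the pin.
- steel_flat: loose steel flat bar, 150 x 40 x 12 mm, 0.55 kg, one 11 mm hole at its +x end; origin at the centre of its underside. It lies on the base plate with its top 27 mm above the bench, centre at jig (-10, -45) mm, between locating pins. Must not be lifted or shifted.
- bush_large: loose brass drill bush, ring 26 mm diameter, 16 mm high, standing on the jig's plate near jig (-95, +52) mm; leave it
- bush_small: loose brass drill bush, ring 20 mm diameter, 16 mm high, standing on the jig's plate near jig (+100, -56) mm; leave it
- vise: fixed blue drill vise, about 220 x 85 x 72 mm, on the other half of the bench; not used. Origin at the centre of its underside
- hammer: loose hammer lying at the far side of the bench; leave it
- screwdriver: loose screwdriver lying between the jig and the vise, on the robot's side; leave it
- tape_roll: loose grey roll of tape lying flat, 80 mm diameter, 45 mm high; leave it
- oil_bottle: loose green bottle with red cap, 50 mm diameter, 100 mm high; leave it
- mug: loose blue mug, 80 mm diameter, 90 mm high; leave it
- flux_tin: loose tin, 72 mm diameter, 60 mm high; leave it
There are look-alikes about, which are no part of the job. What is shaped like the steel_flat but brown, orange or yellow is not meant.

How it is judged:
On the way, in this order (a step that is already met when the one before it is completed fails the run):
1. the strap is swung over the flat, to within 0.1 rad of its stop, with the lever still up (below 0.5 rad) (value of joint strap_swing below 0.1 rad and value of joint cam_lever below 0.5 rad), for 0.2 s.
2. the lever is down (above 1.08 rad of 1.2) and the pad presses on the flat with more than 10 N (value of joint strap_swing below 0.1 rad and value of joint cam_lever above 1.08 rad and contact force between clamp_pad and steel_flat above 10 N), for 0.2 s.
At the end, for the whole second after the job is handed in: the strap is over the flat (within 0.1 rad of its stop), the cam lever is down (above 1.08 of 1.2 rad), the pad presses on the flat with more than 10 N, and the flat lies still within 6 mm of where it was (all of step 2 and distance of steel_flat from where it was at the start of the episode below 0.006 m and linear speed of steel_flat below 0.02 m/s); the robot touches nothing.
It fails at once if the steel flat is lifted or shifted by more than 8 mm (distance of steel_flat from where it was at the start of the episode above 0.008 m).
It fails at once if a loose drill bush is moved by more than 15 mm (distance of any of bush_large, bush_small from where it was at the start of the episode above 0.015 m).
It fails at once if another loose thing on the bench is moved by more than 20 mm (distance of any of hammer, screwdriver, tape_roll, oil_bottle, mug, flux_tin from where it was at the start of the episode above 0.02 m).
It also fails if it takes over 50 s, if anything falls off the work surface, if the arm or the gripper's body presses on something with over 40 N, if the wrist force passes 120 N, or if a joint passes its speed limit or range.

ROBOT

A 7-joint arm with a two-finger parallel gripper is mounted at the origin on the work surface. World frame = base frame: x ahead of the robot, y to its left, z up, the work surface at z = 0. Lengths are in m, angles in rad, forces in N, time in s.
With the tool pointing down it reaches from about 0.4 to 0.85 m from the base axis. Payload 4.5 kg.
Tool frame: the origin (TCP) lies midway between the tips of the shut fingers; the grasp point (between the pads) lies 19 mm behind it; z points along the fingers, y is the line along which they close (so a half turn about z gives the same grasp; the last joint's range is limited). The gripper opens to 88 mm and grips with 3 to 60 N. Pads are 18 mm wide; open, the fingers measure 123 mm over their backs; the gripper's body (75 mm by 187 mm) begins 45 mm behind the grasp point.
Start: joints at [-1.235, 0.689, -0.195, 1.565, 0.157, 0.902, -0.215], TCP at [0.186, 0.597, 0.239] pointing down, gripper open.
Joint ranges: [-3.01, 3.01], [-0.46, 2.08], [-1.47, 1.51], [0.13, 2.56], [-1, 4.14], [0.04, 2.09], [-2.66, 2.66]. Speed limits (rad/s): [2.57, 2.57, 3.14, 3.14, 3.14, 3.14, 3.14].

INTERFACE

Orientations are given as a unit quaternion [x, y, z, w].
In Python, from plant import r, eyes, finish_job gives the robot as it stands. The module is installed in compiled form; this text tells all that it offers.
- The arm moves only by the tool move_arm, never from a script. Its argument "motion" is a list of rows, each a list of 7 numbers: the shift along the tool's x, y, z in mm, then the turn, a rotation vector about the tool's x, y, z in degrees, then the closure, from 0 (fully open) to 1 (shut). A call has 1 to 5 rows; each row is the pose to reach, as a shift and turn from the pose commanded when the call began, along the tool's axes at that moment; what a row does not reach only later rows make up. A row lasts 1/8 s, in which the tool goes at most 62.5 mm and 10.7 degrees, less where a joint would pass 70% of its speed; a pose out of reach is approached as far as the arm can. A call with a gripper value outside its range is refused whole. The fingers move at their own pace and stop on an object; "newtons" is the grip in N (left out, the last holds). Time passes only in rows, so rows that repeat a pose let the fingers close. It gives the time, the measured TCP pose, the force, the opening and the grip force at its end, in the units of the state.
- r.get_state(): the state, without advancing time (a new reading comes with each control period).
- eyes.snapshot(name): name is "scene" or "top" or "wrist"; returns a dict with "frame" (400x640x3 uint8, red, green, blue), "z_map" (400x640 float32, m along the optical axis (not along the pixel's ray), 0 where there is no reading), "intrinsics" (3x3 intrinsics, pixels), "dist" ([k1, k2, p1, p2, k3] as OpenCV has them; the pictures are not rectified), "world_to_cam" (4x4, takes a point from world to camera coordinates). Camera axes: x right, y down, z forward; pixel columns grow to the right and rows downward; lengths in m; the calibration is good to about 2 mm. A picture is of the moment at which its call begins.
- finish_job(): hands the job in; it is judged then, once.
The state is a dict: "clock": time; "q": joint angles; "qd": joint speeds; "joint_torque": joint torques, N m; "tool_pos": TCP position; "eef_rot": TCP orientation; "contact_force": force on the tool from outside, world axes, zero at the start; "moment": the same for the moment, N m; "opening": opening from 0.0 (shut) to 1.0 (fully open); "finger_force": force on a finger pad.
Only numpy, scipy, OpenCV 4.12 (cv2) and the standard library are available. Lean on these libraries where they do the work, as an engineer would, in place of code of your own. Each camera call takes 0.05 s, during which the arm holds its last target. There are 200 camera calls.

## Working session

There is one attempt and no reset: what is moved stays moved. The work goes in short steps, Python scripts to look and compute and a tool call to move; the robot and the scene stay as the last step left them, time stands still between calls to the robot, and variables do not carry over. Pictures are saved under pics/ and viewed, at most 10 in all, crops included, and the job is handed in when it is done.

Besides the shell and the picture viewer there is one more tool, called after "Request:" as name([rows], argument=value, ...), one row to a line, values as JSON. move_arm: Moves the arm, as the interface text tells. Its arguments: {"type":"object","properties":{"motion":{"type":"array","items":{"type":"array","items":{"type":"number"}}},"newtons":{"type":"number"}},"required":["motion"]}

```bash
mkdir -p pics
cat > h.py <<'E'
import numpy as np,cv2
from plant import r,eyes
def snap(n,fn=None):
    s=eyes.snapshot(n)
    if fn: cv2.imwrite('pics/'+fn,s['frame'][:,:,::-1])
    return s
def cloud(s):
    h,w=s['z_map'].shape
    u,v=np.meshgrid(np.arange(w),np.arange(h))
    p=cv2.undistortPoints(np.stack([u,v],-1).reshape(-1,1,2).astype(np.float64),s['intrinsics'],np.array(s['dist'])).reshape(h,w,2)
    z=s['z_map'][...,None]
    c=np.concatenate([p*z,z],-1)
    M=np.linalg.inv(s['world_to_cam'])
    return c@M[:3,:3].T+M[:3,3]
E
python3 - <<'E'
from h import *
st=r.get_state();print(st['clock'],st['tool_pos'],st['eef_rot'],st['contact_force'],st['opening'])
for n in('top','scene'):
    s=snap(n,n+'0.png');np.savez(n+'0.npz',**s,P=cloud(s))
E
```

```text
0.0 [0.18562668 0.59612008 0.23790257] [ 1.50277962e-01  9.88643354e-01 -9.20583189e-04 -7.47609140e-05] [0.99135558 0.97068439 0.28276529] 1.0000841887622203
```

View pics/top0.png

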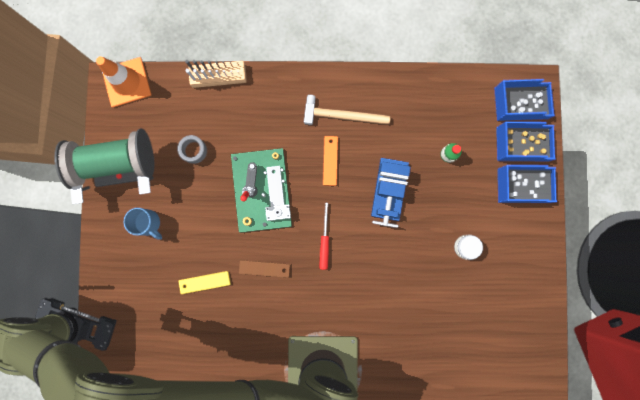

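View pics/scene0.png

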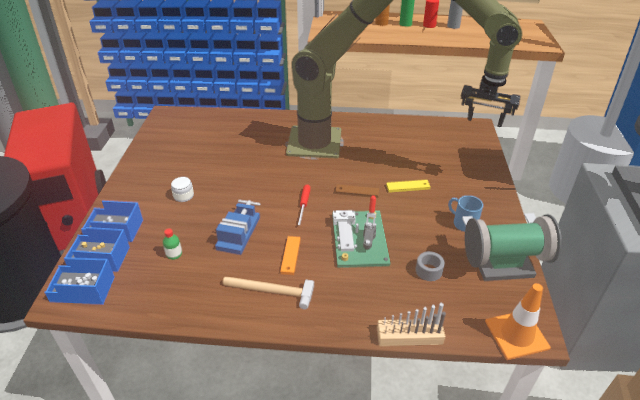

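The top picture shows the jig at about (262,190): flat on the right side, strap pointing up (to jig +x) and red grip at (245,197). The jig's +x is roughly world +x. The scene view agrees.

Run:
```python
from h import *
d=np.load('top0.npz');P=d['P'];f=d['frame'];hsv=cv2.cvtColor(f,cv2.COLOR_RGB2HSV)
roi=np.zeros(f.shape[:2],bool);roi[140:240,222:300]=1
g=roi&(hsv[...,0]>60)&(hsv[...,0]<90)&(hsv[...,1]>90)
print('plate z',np.median(P[g],0))
# plate corners by ray at plate height: cloud xy of green px
c=P[g][:,:2];
m=(abs(P[g][:,2]-.015)<.012)
rect=cv2.minAreaRect((c[m]*1000).astype(np.float32));print(rect);print(cv2.boxPoints(rect))
red=roi&((hsv[...,0]<8)|(hsv[...,0]>172))&(hsv[...,1]>150)&(hsv[...,2]>80)
print('red',red.sum(),P[red].mean(0),P[red].min(0),P[red].max(0))
dark=roi&(hsv[...,2]<110)&(hsv[...,1]<80)&(P[...,2]>.03)
print('dark',dark.sum(),P[dark].mean(0),P[dark].min(0),P[dark].max(0))
high=roi&(P[...,2]>.045)
for y,x in zip(*np.where(high&(hsv[...,1]<80))): pass
cv2.imwrite('pics/crop.png',np.hstack([cv2.resize(f[140:240,215:305,::-1],None,fx=4.4,fy=5,interpolation=cv2.INTER_CUBIC),
 cv2.resize(np.load('scene0.npz')['frame'][185:275,320:400,::-1],(390,500),interpolation=cv2.INTER_CUBIC)]))
```

```text
plate z [0.54130042 0.20111528 0.0158061 ]
((538.54833984375, 190.158203125), (236.266357421875, 155.79632568359375), 6.652255535125732)
[[412.1865  253.84702]
 [430.23447  99.09957]
 [664.91016 126.46939]
 [646.8622  281.21683]]
red 50 [0.50958334 0.22126564 0.13941475] [0.49699556 0.21454242 0.11171233] [0.52546463 0.23009763 0.15563048]
dark 51 [0.54636181 0.20486879 0.04683708] [0.4696928  0.1374856  0.03064467] [0.60555509 0.22047589 0.06286146]
```

View pics/crop.png

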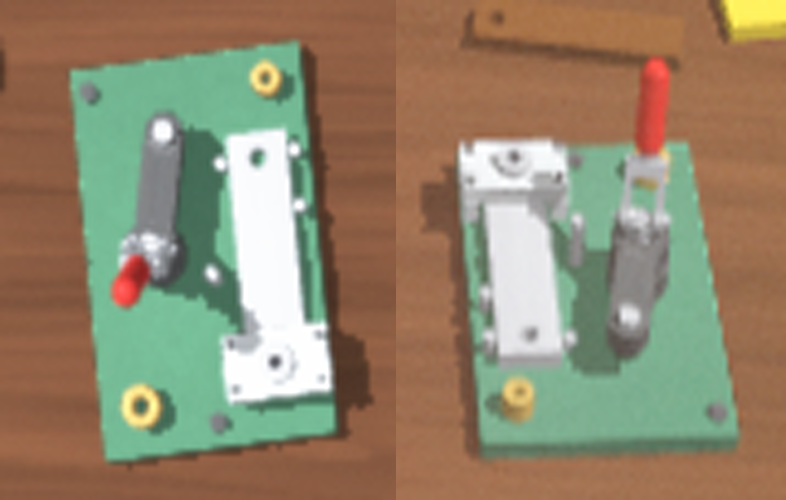

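```bash
cat >> h.py <<'E'
from scipy.spatial.transform import Rotation as Ro
J=np.array([.5385,.190]);yaw=np.radians(6.65)
def jw(x,y): return J+np.array([[np.cos(yaw),-np.sin(yaw)],[np.sin(yaw),np.cos(yaw)]])@np.array([x,y])/1000
PIV=jw(0,30)
def ray(s,u,v,z):
    p=cv2.undistortPoints(np.array([[[u,v]]],float),s['intrinsics'],np.array(s['dist'])).ravel()
    M=np.linalg.inv(s['world_to_cam']);d=M[:3,:3]@[*p,1];o=M[:3,3]
    return o+d*(z-o[2])/d[2]
def plan(wps,st=None):
    """wps: (x,y,z,tool-y angle deg) -> rows relative to the current pose"""
    st=st or r.get_state();R=Ro.from_quat(st['eef_rot']);p=np.array(st['tool_pos'])
    for x,y,z,a in wps:
        a=np.radians(a);ty=np.array([np.cos(a),np.sin(a),0]);tz=np.array([0,0,-1.]);tx=np.cross(ty,tz)
        T=Ro.from_matrix(np.stack([tx,ty,tz],1))
        print(np.round(R.inv().apply(np.array([x,y,z])-p)*1000,1),np.round((R.inv()*T).as_rotvec(degrees=True),1))
E
python3 - <<'E'
from h import *
d=np.load('top0.npz');s={k:d[k] for k in('intrinsics','dist','world_to_cam')}
n=ray(s,251.8,166,.056);print('nut',n,'piv',PIV)
v=n[:2]-PIV;a=np.degrees(np.arctan2(v[1],v[0]));print(np.hypot(*v),a,'swing',np.radians(a+90)-yaw)
c=np.radians(a);u=np.array([np.cos(c),np.sin(c)]);l=np.array([-u[1],u[0]])
q=PIV+u*.062+l*.045;print(q)
plan([(*q,.2,90+a),(*q,.15,90+a),(*q,.041,90+a)])
E
```

```text
nut [0.60508598 0.21311033 0.056     ] piv [0.53502588 0.21979816]
0.07037858364313247 -5.452845399533596 swing 1.3595618257131865
[0.60102151 0.25870288]
[-496.9 -198.8   38.4] [ -0.1  -0.  -11.8]
[-496.9 -198.7   88.4] [ -0.1  -0.  -11.8]
[-496.9 -198.5  197.4] [ -0.1  -0.  -11.8]
```

Request:
move_arm([
  [-55,-22,5,0,0,-2,1],
  [-110,-44,10,0,0,-4,1],
  [-165,-66,15,0,0,-6,1],
  [-220,-88,20,0,0,-9,1],
  [-275,-110,25,0,0,-12,1],
], newtons=20)

```text
clock: 0.72
tool_pos: [0.4169, 0.4085, 0.2133]
eef_rot: [0.045, 0.999, -0.0, -0.0]
contact_force: [0.4, 0.8, -0.4]
opening: 0.46
finger_force: 0.0
```

Request:
move_arm([
  [-55,-22,3,0,0,0,1],
  [-110,-44,6,0,0,0,1],
  [-165,-66,9,0,0,0,1],
  [-220,-88,12,0,0,0,1],
  [-220,-88,12,0,0,0,1],
])

```text
clock: 1.35
tool_pos: [0.6314, 0.2958, 0.2001]
eef_rot: [0.051, 0.999, -0.002, 0.001]
contact_force: [-0.9, -0.2, 0.0]
opening: 0.009
finger_force: 0.0
```

Run:
```python
from h import *
st=r.get_state();print(st['clock'],st['tool_pos'],st['opening'],st['qd'])
plan([(.601,.259,.12,84.5),(.601,.259,.041,84.5)],st)
s=snap('wrist','w1.png')
```

```text
1.35 [0.63137327 0.29580611 0.20014589] 0.008771908709052648 [-0.06347365 -0.02881818 -0.08135377  0.07756686 -0.03940314 -0.0117773
 -0.02495301]
[ 26.7 -39.4  80.2] [-0.2  0.1 -0.3]
[ 26.9 -39.1 159.2] [-0.2  0.1 -0.3]
```

View pics/w1.png

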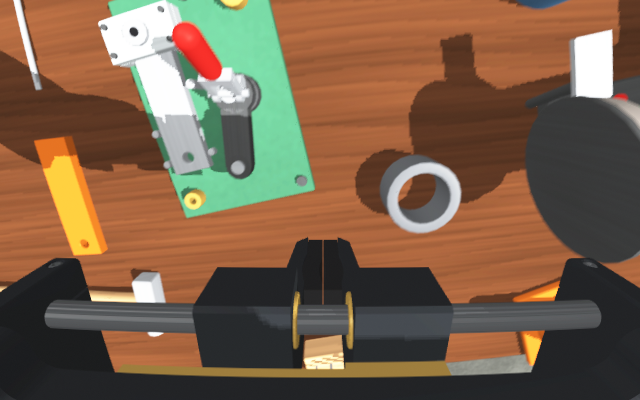

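The wrist picture shows the shut fingertips at (323,240), the nut at (237,168) and the red grip at (197,50).

Run:
```python
from h import *
s=snap('wrist')
P=cloud(s);f=s['frame'];hsv=cv2.cvtColor(f,cv2.COLOR_RGB2HSV)
print('nut',ray(s,237,168,.056),P[168,237])
g=(hsv[...,0]>60)&(hsv[...,0]<90)&(hsv[...,1]>90)&(abs(P[...,2]-.015)<.006);g[:,330:]=0
c=P[g][:,:2]*1000
rc=cv2.minAreaRect(c.astype(np.float32));print(rc);print(cv2.boxPoints(rc))
print('bush small',ray(s,193,200,.031),jw(100,-56))
hub=(P[...,2]>.03)&(hsv[...,2]<90);hub[:,:180]=0;hub[:,330:]=0;hub[200:]=0
print(P[hub].max(0),P[hub].min(0),hub.sum())
k,_=cv2.projectPoints(np.array([[*PIV,.053]]),cv2.Rodrigues(s['world_to_cam'][:3,:3])[0],s['world_to_cam'][:3,3],s['intrinsics'],np.array(s['dist']));print(k)
```

```text
nut [0.60270225 0.21554929 0.056     ] [0.60250947 0.21586465 0.05701371]
((539.5037231445312, 189.77188110351562), (237.8292694091797, 159.29794311523438), 6.864088535308838)
[[411.92218  254.63794 ]
 [430.96063   96.481766]
 [667.08527  124.90582 ]
 [648.0468   283.062   ]]
bush small [0.63851266 0.15152128 0.031     ] [0.64431223 0.14595716]
[0.6168826  0.30598572 0.34669994] [0.5226583  0.20031694 0.03701165] 1684
[[[229.60725197  96.51849062]]]
```

Request:
move_arm([
  [26,-39,40,0,0,0,1],
  [26,-39,90,0,0,0,1],
  [26,-39,130,0,0,0,1],
  [26,-39,158,0,0,0,1],
  [26,-39,158,0,0,0,1],
])

```text
clock: 2.08
tool_pos: [0.5938, 0.2667, 0.0419]
eef_rot: [0.045, 0.999, -0.001, -0.003]
contact_force: [0.4, 0.3, 0.6]
opening: 0.006
finger_force: 0.0
```

Run:
```python
from h import *
st=r.get_state();print(st['clock'],st['tool_pos'],st['contact_force'])
def tgt(a,off):  # strap world angle deg
    c=np.radians(a);u=np.array([np.cos(c),np.sin(c)]);l=np.array([-u[1],u[0]])
    return (*(PIV+u*.062+l*off),.041,90+a)
plan([tgt(a,.031) for a in (-4.5,-14,-23,-32,-41,-50,-59,-68,-76,-83,-86)],st)
```

```text
2.075 [0.59378668 0.26672123 0.04192865] [0.36082671 0.34650761 0.63972849]
[ -7.3 -20.3   0.9] [-0.1 -0.3 -0.6]
[-11.7 -30.9   0.9] [-0.1 -0.3  8.9]
[-14.2 -41.5   0.9] [-0.1 -0.3 17.9]
[-15.  -52.4   0.9] [-0.2 -0.3 26.9]
[-14.1 -63.2   1. ] [-0.2 -0.3 35.9]
[-11.5 -73.8   1. ] [-0.2 -0.2 44.9]
[ -7.2 -83.8   1. ] [-0.2 -0.2 53.9]
[ -1.5 -93.    1.1] [-0.2 -0.2 62.9]
[   4.7 -100.4    1.1] [-0.3 -0.2 70.9]
[  11.  -106.1    1.2] [-0.3 -0.2 77.9]
[  13.9 -108.3    1.2] [-0.3 -0.2 80.9]
```

Request:
move_arm([
  [-7,-20,1,0,0,0,1],
  [-12,-31,1,0,0,9,1],
  [-14,-41,1,0,0,18,1],
  [-15,-52,1,0,0,27,1],
  [-14,-63,1,0,0,36,1],
])

```text
clock: 2.7
tool_pos: [0.6073, 0.2015, 0.045]
eef_rot: [0.355, 0.935, 0.002, 0.002]
contact_force: [0.9, 2.5, -1.6]
opening: 0.009
finger_force: 0.9
```

Run:
```python
from h import *
st=r.get_state();print(st['clock'],st['tool_pos'],st['contact_force'])
def tgt(a,off):  # strap world angle deg
    c=np.radians(a);u=np.array([np.cos(c),np.sin(c)]);l=np.array([-u[1],u[0]])
    return (*(PIV+u*.062+l*off),.041,90+a)
plan([tgt(a,.031) for a in (-41,-50,-59,-68,-76,-83,-86)],st)
s=snap('top');cv2.imwrite('pics/t2.png',cv2.resize(s['frame'][140:240,215:305,::-1],None,fx=5,fy=5,interpolation=cv2.INTER_CUBIC))
```

```text
2.7 [0.60725231 0.20152658 0.0449885 ] [ 0.94629127  2.53630907 -1.63772156]
[ 4.5 -2.7  4. ] [ 0.3  0.1 -0.6]
[  0.3 -12.7   3.9] [0.3 0.1 8.4]
[ -2.3 -23.3   3.9] [ 0.3  0.  17.4]
[ -3.2 -34.1   3.8] [ 0.3  0.  26.4]
[ -2.5 -43.8   3.8] [ 0.3 -0.  34.4]
[ -0.9 -52.1   3.7] [ 0.3 -0.  41.4]
[  0.1 -55.5   3.7] [ 0.3 -0.  44.4]
```

View pics/t2.png

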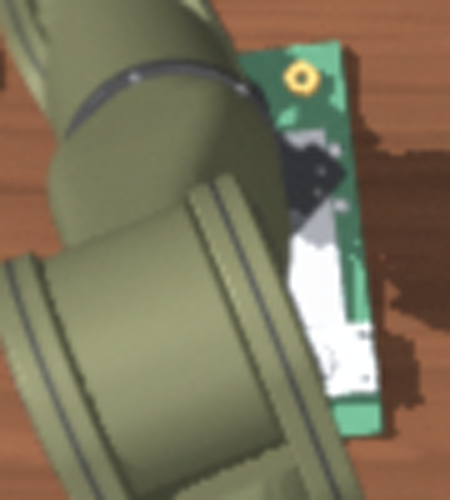

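The top view is occluded by the arm; the force shows the push is on (about 2.7 N). Continuing.

Request:
move_arm([
  [0,-12,1,0,0,8,1],
  [-3,-23,1,0,0,17,1],
  [-3,-34,1,0,0,26,1],
  [-3,-44,1,0,0,34,1],
  [-2,-50,1,0,0,40,1],
])

```text
clock: 3.38
tool_pos: [0.5758, 0.1624, 0.0438]
eef_rot: [0.652, 0.758, 0.002, 0.001]
contact_force: [1.7, 0.9, 0.6]
opening: 0.001
finger_force: 1.0
```

Run:
```python
from h import *
s=snap('wrist','w3.png');s=snap('scene');cv2.imwrite('pics/s3.png',cv2.resize(s['frame'][170:280,310:410,::-1],None,fx=5,fy=5,interpolation=cv2.INTER_CUBIC))
st=r.get_state();print(st['clock'],st['tool_pos'],st['contact_force'])
def tgt(a,off):
    c=np.radians(a);u=np.array([np.cos(c),np.sin(c)]);l=np.array([-u[1],u[0]])
    return (*(PIV+u*.062+l*off),.041,90+a)
plan([tgt(a,.031) for a in (-76,-83,-86)],st)
```

```text
3.475 [0.57504557 0.16207512 0.043455  ] [1.66900771 0.48378038 0.80669544]
[4.2 5.8 2.5] [ 0.2  0.  -5.3]
[ 0.2 -1.7  2.4] [ 0.2 -0.   1.7]
[-1.2 -5.   2.4] [ 0.2 -0.   4.7]
```

View pics/w3.png

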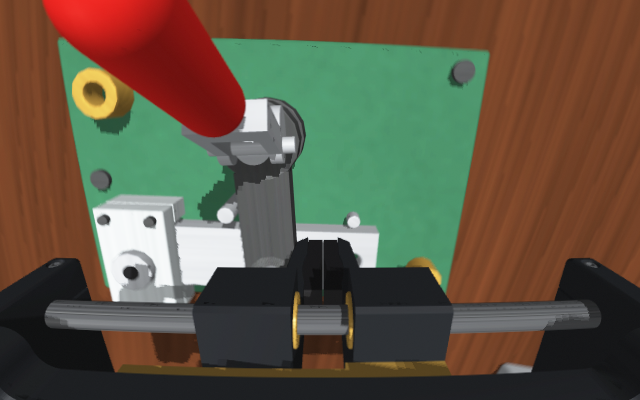

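The wrist view shows the strap over the flat, with its left edge (243,213) still a few mm short of the stop pin (227,213). Pushing a little further.

Request:
move_arm([
  [0,-3,0,0,0,1,1],
  [0,-6,0,0,0,2,1],
  [-1,-9,0,0,0,3,1],
  [-1,-11,0,0,0,3,1],
  [-1,-11,0,0,0,3,1],
])

```text
clock: 4.1
tool_pos: [0.5711, 0.161, 0.0433]
eef_rot: [0.671, 0.742, 0.007, 0.005]
contact_force: [12.6, -0.2, -4.1]
opening: 0.002
finger_force: 6.2
```

Run:
```python
from h import *
s=snap('wrist','w4.png')
st=r.get_state();print(st['clock'],st['tool_pos'],st['contact_force'])
```

```text
4.15 [0.57106844 0.16103676 0.04329319] [12.4920884   1.07379501 -3.58405138]
```

View pics/w4.png

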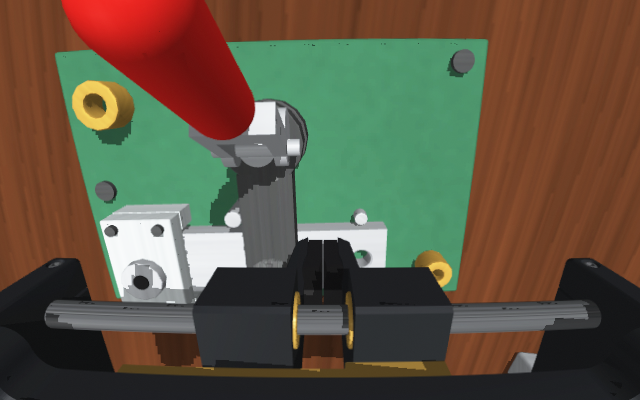

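The force rose to 12.5 N and the strap's edge touches the stop pin at (233,218). The strap is at its stop. Backing off now, then moving to the lever.

Request:
move_arm([
  [0,12,0,0,0,0,1],
  [0,20,-10,0,0,0,1],
  [0,20,-50,0,0,0,1],
  [0,20,-85,0,0,0,1],
  [0,20,-85,0,0,0,1],
])

```text
clock: 4.78
tool_pos: [0.584, 0.1626, 0.1296]
eef_rot: [0.671, 0.742, 0.002, 0.001]
contact_force: [0.2, 0.3, -0.7]
opening: 0.007
finger_force: 0.0
```

Run:
```python
from h import *
s=snap('scene');P=cloud(s);f=s['frame'];hsv=cv2.cvtColor(f,cv2.COLOR_RGB2HSV)
red=((hsv[...,0]<8)|(hsv[...,0]>172))&(hsv[...,1]>150)&(hsv[...,2]>80);red[:,:330]=0;red[:,430:]=0;red[:150]=0;red[280:]=0
print('red jig-rel',red.sum());
q=P[red&(P[...,2]>.06)];u=np.array([-np.sin(yaw),np.cos(yaw)]);t=np.array([np.cos(yaw),np.sin(yaw)])
d=q[:,:2]-PIV;print('outward',(d@u).min(),(d@u).max(),'along x',(d@t).mean(),'z',q[:,2].min(),q[:,2].max())
st=r.get_state();print(st['clock'],st['tool_pos'],st['contact_force'])
def L(e,s,over=0):
    o=s*np.cos(e)-.009*np.sin(e)-.009;z=.065+s*np.sin(e)+.009*np.cos(e)
    return o,z
def T(o,z): return (*(PIV+u*o),z,6.65)
plan([T(-.04,.128),T(-.003,.128)]+[T(*L(e,.066)) for e in (1.15,1.0,.8,.6,.4,.2,0,-.08)],st)
```

```text
red jig-rel 86
outward 0.00905967798444148 0.03808418023274057 along x 0.007448076467852572 z 0.10649284537131964 0.1512753689910864
4.825 [0.58283627 0.16236188 0.12789055] [ 0.11894216 -0.37623456 -0.43260291]
[ 21.9 -41.2  -0.1] [ 0.  -0.  -0.9]
[ 58.9 -41.8  -0.1] [ 0.  -0.  -0.9]
[ 71.7 -42.   -1. ] [ 0.  -0.  -0.9]
[ 81.  -42.1   2.5] [ 0.  -0.  -0.9]
[ 92.4 -42.3   9.3] [ 0.  -0.  -0.9]
[102.3 -42.5  18.2] [ 0.  -0.  -0.9]
[110.2 -42.6  28.9] [ 0.  -0.  -0.9]
[115.8 -42.7  41. ] [ 0.  -0.  -0.9]
[118.9 -42.8  53.9] [ 0.  -0.  -0.9]
[119.4 -42.8  59.2] [ 0.  -0.  -0.9]
```

Request:
move_arm([
  [22,-42,0,0,0,0,1],
  [55,-42,0,0,0,0,1],
  [70,-42,0,0,0,0,1],
  [81,-42,3,0,0,0,1],
  [92,-42,9,0,0,0,1],
])

```text
clock: 5.45
tool_pos: [0.5311, 0.2468, 0.117]
eef_rot: [0.672, 0.741, -0.003, 0.0]
contact_force: [-1.8, -4.3, 1.6]
opening: 0.003
finger_force: 2.3
```

```bash
cat > l.py <<'E'
from h import *
s=snap('scene','s5.png');P=cloud(s);f=s['frame'];hsv=cv2.cvtColor(f,cv2.COLOR_RGB2HSV)
cv2.imwrite('pics/s5.png',cv2.resize(f[150:280,310:430,::-1],None,fx=4,fy=4,interpolation=cv2.INTER_CUBIC))
red=((hsv[...,0]<8)|(hsv[...,0]>172))&(hsv[...,1]>150)&(hsv[...,2]>80);red[:,:330]=0;red[:,430:]=0;red[:150]=0;red[280:]=0
q=P[red&(P[...,2]>.03)];u=np.array([-np.sin(yaw),np.cos(yaw)]);t=np.array([np.cos(yaw),np.sin(yaw)])
d=q[:,:2]-PIV;o=d@u
if len(o): print('red',len(o),'out',o.min(),o.max(),'x',(d@t).mean(),'z',q[:,2].min(),q[:,2].max(),'elev',np.polyfit(o,q[:,2],1))
st=r.get_state();p=st['tool_pos'];print(st['clock'],p,st['contact_force'],'out',(p[:2]-PIV)@u)
def L(e,s):
    return s*np.cos(e)-.009*np.sin(e)-.009,.065+s*np.sin(e)+.009*np.cos(e)
def T(o,z): return (*(PIV+u*o),z,6.65)
plan([T(*L(e,.066)) for e in (.8,.6,.4,.2,0,-.08)],st)
E
python3 l.py
```

```text
red 30 out 0.00884342612912261 0.04200015209943593 x 0.019095865959412563 z 0.09535445486736527 0.18438101148239727 elev [-2.10190146  0.17621271]
5.5 [0.53067476 0.24880019 0.11612246] [-0.41333078 -2.79895152 -0.11906872] out 0.02931077710453719
[ 1.2  0.9 -2.5] [-0.2  0.1 -1. ]
[11.1  0.8  6.4] [-0.2  0.1 -1. ]
[19.   0.7 17.1] [-0.2  0.1 -1. ]
[24.7  0.7 29.1] [-0.2  0.1 -1. ]
[27.8  0.7 42.1] [-0.2  0.1 -1. ]
[28.3  0.7 47.4] [-0.2  0.1 -1. ]
```

View pics/s5.png

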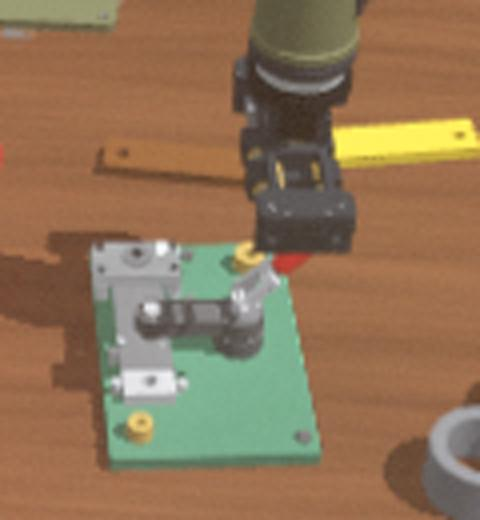

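The scene crop shows the strap square across the flat and the lever folding outward under the fingers; the red grip is at about (290,262). Continuing down the arc.

Request:
move_arm([
  [6,1,2,0,0,0,1],
  [12,1,8,0,0,0,1],
  [19,1,18,0,0,0,1],
  [24,1,29,0,0,0,1],
  [26,1,38,0,0,0,1],
])

```text
clock: 6.12
tool_pos: [0.5307, 0.2767, 0.0791]
eef_rot: [0.671, 0.742, 0.001, -0.0]
contact_force: [-1.4, -1.6, 4.7]
opening: 0.003
finger_force: 2.2
```

```bash
python3 l.py
```

```text
red 19 out 0.03688003754932191 0.08079900276825666 x 0.014294182709816545 z 0.06118607362405992 0.14388139021717095 elev [-0.18509083  0.08381669]
6.175 [0.53048991 0.276835   0.0781936 ] [ 1.18903438 -1.78114516  1.69524445] out 0.057178378156767885
[-26.6  -1.7 -40.5] [ 0.  -0.1 -0.9]
[-16.8  -1.8 -31.5] [ 0.  -0.1 -0.9]
[ -8.9  -2.  -20.8] [ 0.  -0.1 -0.9]
[-3.3 -2.  -8.7] [ 0.  -0.1 -0.9]
[-0.2 -2.1  4.2] [ 0.  -0.1 -0.9]
[ 0.3 -2.1  9.5] [ 0.  -0.1 -0.9]
```

Request:
move_arm([
  [1,0,3,0,0,0,1],
  [1,0,5,0,0,0,1],
  [1,0,7,0,0,0,1],
  [1,0,8,0,0,0,1],
  [1,0,8,0,0,0,1],
])

```text
clock: 6.8
tool_pos: [0.5306, 0.2776, 0.0736]
eef_rot: [0.671, 0.742, 0.001, -0.0]
contact_force: [-3.8, -1.2, 15.5]
opening: 0.002
finger_force: 7.6
```

Request:
move_arm([
  [0,0,2,0,0,0,1],
  [0,0,4,0,0,0,1],
  [0,0,4,0,0,0,1],
])

```text
clock: 7.18
tool_pos: [0.5309, 0.2781, 0.0726]
eef_rot: [0.671, 0.741, 0.002, -0.0]
contact_force: [-8.7, -2.0, 38.9]
opening: 0.003
finger_force: 19.0
```

Request:
move_arm([
  [0,0,-20,0,0,0,1],
  [0,0,-60,0,0,0,1],
  [0,0,-110,0,0,0,1],
  [-50,0,-150,0,0,0,1],
  [-50,0,-150,0,0,0,1],
])

```text
clock: 7.8
tool_pos: [0.5381, 0.223, 0.221]
eef_rot: [0.673, 0.739, 0.002, 0.002]
contact_force: [0.2, -0.4, -0.6]
opening: 0.007
finger_force: 0.0
```

```bash
python3 l.py
python3 - <<'E'
from h import *
f=snap('scene')['frame'];a=cv2.resize(f[180:280,320:400,::-1],(480,600),interpolation=cv2.INTER_CUBIC);cv2.imwrite('pics/f.png',a)
E
```

```text
red 84 out -0.20730685359274295 0.0878665713976473 x 0.020452180906284045 z 0.05965649733146616 1.156950038140496 elev [-3.2125499   0.27138328]
7.85 [0.53653924 0.22525374 0.21925026] [-1.1057112   0.2922554  -1.01793403] out 0.005243618192190889
[ 25.2  -3.  100.6] [ 0.2 -0.  -1.1]
[ 35.   -3.2 109.6] [ 0.2 -0.  -1.1]
[ 42.9  -3.4 120.3] [ 0.2 -0.  -1.1]
[ 48.5  -3.5 132.3] [ 0.2 -0.  -1.1]
[ 51.6  -3.6 145.3] [ 0.2 -0.  -1.1]
[ 52.1  -3.7 150.6] [ 0.2 -0.  -1.1]
```

View pics/f.png

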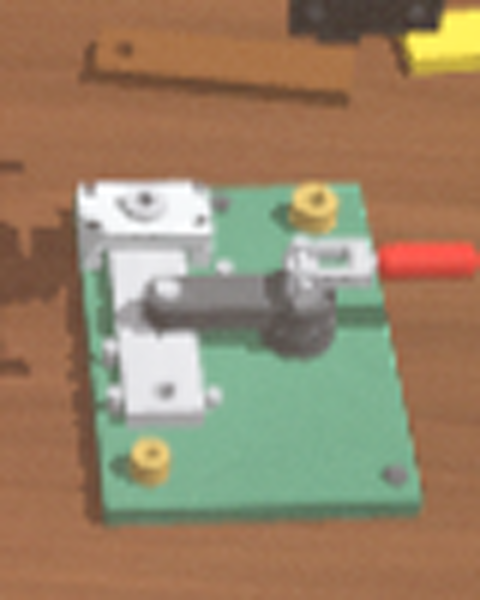

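The picture shows the lever horizontal, with the red grip at (430,260), and the strap across the flat at (220,295) against its stop pin. The bushes are in place and the arm is clear.

```bash
python3 -c "
from plant import finish_job
print(finish_job())"
```

```text
the job is handed in; nothing more can be done
None
```

The strap is swung over the flat against its stop pin, the cam lever is pushed fully down, and the job is handed in; the pad force on the flat was not measured directly, and no verdict came back.

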